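# Hang a carrier on the packing rail and the parts basket on it

### The job

Hook the steel carrier over the top rail of the rack at the rack's right-hand end (as the robot sees it), then slide it along the rail to the left, without lifting it off, until its middle is in line with the pointer behind the rail. Then hang the grey basket by its handle bar on the carrier's two prongs, clear of the table, and leave everything hanging still. Do not knock the black pipe fitting out of place.

Things in the scene. Friction and masses are not known exactly. Their poses are not given: they have to be found in the camera images.
- rack: Fixed rail rack. Origin on the table midway between its posts; +y along the rail to the robot's left, +x away from the robot. Aluminium posts at y = +-260 mm, 280 tall, flat feet from x = -12 to 140. Round steel top rail, diameter 16, axis at x 0, z 270; round guide bar, diameter 16, right below it at z 168. Flat strip behind at x 66, z 200 to 230.
- rail_load (a point): On the top line of the top rail, in the middle of its right-hand (loading) end: rack (0, -140, 278) mm, rack axes. The carrier may be hooked on with its middle from 50 mm right to 80 mm left of it.
- pointer_tip (a point): Tip of the black cone pointer, on a black clip fixed to the strip behind the rail, left of the rack's middle (rack y 50 to 120 mm). It points at the rail from behind: tip at rack x 30, z 260 mm, clip back to x 74, top z 266. Rack axes. The carrier's middle must come to the same y along the rail.
- carrier: Loose steel carrier, 0.45 kg, 96 wide, 172 tall, standing on its prongs, which point to its -x. Origin on its underside below the tab, z up. Two upright flat bars (6 thick in x, 16 wide) at x 0, y +-40 mm, z 0 to 136, open between, joined at the top. Hung, its prongs point to the robot; let go, it tips up to 0.15 rad until the bars lean on the guide bar and the prong ends dip.
- carrier_saddle (a point): Middle of the underside of the carrier's top bridge, carrier (17, 0, 130) mm, carrier axes. The bridge (40 wide, 6 thick) runs back from the bars to a downturned lip at x 31 to 36 that reaches down to z 104. Gap between the bars' back faces and the lip: 28 mm, for the 16 mm rail. Hung, this point lies on top of the rail.
- carrier_tab (a point): Middle of the top of the carrier's black grip tab, carrier (0, 0, 172) mm, carrier axes. The tab is 10 mm thick in x, 40 wide in y, z 136 to 172.
- carrier_seat (a point): Midway between the carrier's two prongs at the height of their top, carrier (-95, 0, 10) mm, carrier axes. Prongs: round, diameter 10, at y +-40, axis z 5, from x 0 to -135, where they turn up to ends 33 mm high. A good place for the basket's bar, its axis 5 mm above this point.
- basket: Loose grey open plastic basket, 0.25 kg, 100 (x) by 160 (y) by 50 mm tall, standing on the table; origin at the centre of its underside. Stiff fixed steel handle: two uprights, diameter 8, at y +-75 mm, and a straight bar along y between them, diameter 10, axis 130 mm above the underside, over the middle. The same either way round.
- basket_bar (a point): Middle of the basket's handle bar, on its axis: basket (0, 0, 130) mm, basket axes (the bar runs along y).
- fitting: Black cross-shaped pipe fitting, 70 mm across, 60 tall, loose on the table about below the rail's right-hand end; origin at the centre of its underside. To be left in place.

How it is judged:
By the outcome, as a careful person would: the job done as asked, in the order asked, and still so for the second after the job is handed in, with the robot touching nothing.
It also fails if it takes over 72 s, if anything falls off the work surface, if the arm or the gripper's body presses on something with over 40 N, if the wrist force passes 120 N, or if a joint passes its speed limit or range.

### The arm

A 6-joint arm with a two-finger parallel gripper is mounted at the origin on the work surface. World frame = base frame: x ahead of the robot, y to its left, z up, the work surface at z = 0. Lengths are in m, angles in rad, forces in N, time in s.
With the tool pointing down it reaches from about 0.425 to 0.95 m from the base axis. Payload 3.5 kg.
Tool frame: the origin (TCP) lies midway between the tips of the shut fingers; the grasp point (between the pads) lies 19 mm behind it; z points along the fingers, y is the line along which they close (so a half turn about z gives the same grasp; the last joint's range is limited). The gripper opens to 85 mm and grips with 20 to 120 N. Pads are 22 mm wide; open, the fingers measure 114 mm over their backs; the gripper's body (76 mm by 85 mm) begins 54 mm behind the grasp point. The pads swing forward as they close: fully open they stand 13 mm farther back than shut.
Start: joints at [-1.451, 0.286, 1.577, -0, 1.279, -0.15], TCP at [0.18, -0.651, 0.231] pointing down, gripper open.
Joint ranges: [-2.77, 2.77], [-0.9, 2.22], [0.21, 2.48], [-1.53, 4.67], [0.24, 2.81], [-2.84, 2.84]. Speed limits (rad/s): [2.79, 2.79, 3.14, 3.14, 3.14, 3.14].

### API

Orientations are given as a unit quaternion [x, y, z, w].
In Python, from bench import bot gives the robot as it stands. The module is installed in compiled form; this text tells all that it offers.
- The arm moves only by the tool servo_tool, never from a script. Its argument "plan" is a list of rows, each an object with "travel": the shift along the tool's x, y, z in units of 30 mm (1.0 is 30 mm), a list of three; "turn": the turn, a rotation vector about the tool's x, y, z in units of 10 degrees (1.0 is 10 degrees), a list of three; "grip": the gripper's target within -1 to 1 (fully open at 1, half-way at 0, shut at -1). In form: [{"travel": [dx, dy, dz], "turn": [rx, ry, rz], "grip": grip}, ...]. A call has exactly 8 rows; each row shifts and turns the commanded pose from where the row before left it, along the tool's axes as they then stand; what a row does not reach is not made up. A row lasts 1/8 s, in which the tool goes at most 62.5 mm and 10.7 degrees, less where a joint would pass 70% of its speed; a pose out of reach is approached as far as the arm can. A call is refused whole if a number of a shift passes 1 or a number of a turn 1, either way. A call with a gripper value outside its range is refused whole. The fingers move at their own pace and stop on an object; "grip_force" is the grip in N (left out, the last holds). Time passes only in rows, so rows that do not move let the fingers close, or fill a call up. It gives the time, the measured TCP pose, the force, the opening and the grip force at its end, in the units of the state.
- bot.get_state(): the state, without advancing time (a new reading comes with each control period).
- bot.grab_frame(name): name is "scene" or "top" or "wrist"; returns a dict with "frame" (420x560x3 uint8, blue, green, red), "camera_matrix" (3x3 intrinsics, pixels), "T" (4x4, takes a point from camera to world coordinates); the wrist camera has in their place "mount" (4x4, takes a point from camera to tool coordinates, whose origin is the TCP and whose axes are the flange's). Camera axes: x right, y down, z forward; pixel columns grow to the right and rows downward; lengths in m; the calibration is good to about 2 mm. The wrist camera is an equidistant fisheye: a pixel r from the principal point sees the ray r / f radians off the axis. A picture is of the moment at which its call begins: read the wrist's pose just before it. There is no depth.
- bot.close_job(): hands the job in; it is judged then, once.
The state is a dict: "time_s": time; "qpos": joint angles; "dq": joint speeds; "effort": joint torques, N m; "ee_pos": TCP position; "eef_rot": TCP orientation; "contact_force": force on the tool from outside, world axes, zero at the start; "torque": the same for the moment, N m; "finger_gap": finger opening in m; "gripper_force": force on a finger pad.
Only numpy, scipy, OpenCV 4.12 (cv2) and the standard library are available. Lean on these libraries where they do the work, as an engineer would, in place of code of your own. Each camera call takes 0.05 s, during which the arm holds its last target. There are 200 camera calls.

## Working session

There is one attempt and no reset: what is moved stays moved. The work goes in short steps, Python scripts to look and compute and a tool call to move; the robot and the scene stay as the last step left them, time stands still between calls to the robot, and variables do not carry over. Pictures are saved under pics/ and viewed, at most 10 in all, crops included, and the job is handed in when it is done.

Besides the shell and the picture viewer there is one more tool, called after "Call:" in YAML: its name, and indented under it one key for each argument. servo_tool: Moves the arm, as the interface text tells. Its arguments: {"type":"object","properties":{"plan":{"type":"array","items":{"type":"object","properties":{"travel":{"type":"array","items":{"type":"number"}},"turn":{"type":"array","items":{"type":"number"}},"grip":{"type":"number"}}}},"grip_force":{"type":"number"}},"required":["plan"]}

```bash
mkdir -p pics; python3 - <<'E'
from bench import bot
import cv2,numpy as np
s=bot.get_state();print({k:np.round(v,4).tolist() for k,v in s.items()})
for n in("scene","top"):
    f=bot.grab_frame(n);cv2.imwrite(f"pics/{n}1.png",cv2.resize(f["frame"],(800,600),interpolation=cv2.INTER_CUBIC));print(n,f["camera_matrix"].tolist(),np.round(f["T"],4).tolist())
    np.savez(f"{n}.npz",K=f["camera_matrix"],T=f["T"])
E
```

```text
{'time_s': 0.0, 'qpos': [-1.451, 0.2872, 1.5782, 0.0, 1.2786, -0.15], 'dq': [-0.0006, 0.0015, 0.0001, -0.0005, -0.0005, 0.0001], 'effort': [0.0006, -40.5975, -29.2629, -0.0001, 0.0058, 0.0], 'ee_pos': [0.1799, -0.6499, 0.2299], 'eef_rot': [0.9909, 0.1344, 0.0, -0.0012], 'contact_force': [0.2822, 0.2064, 0.12], 'torque': [0.0023, 0.0108, -0.0201], 'gripper_force': 0.0, 'finger_gap': 0.0854}
scene [[473.89645446249114, 0.0, 280.0783068648867], [0.0, 473.89645446249114, 203.61851027374985], [0.0, 0.0, 1.0]] [[0.6632, 0.5537, -0.5035, 1.0275], [0.7484, -0.4923, 0.4444, -0.4799], [-0.0018, -0.6715, -0.741, 0.9764], [0.0, 0.0, 0.0, 1.0]]
top [[512.2035604144114, 0.0, 286.6744090309562], [0.0, 512.2035604144114, 206.54798617942643], [0.0, 0.0, 1.0]] [[-0.0232, -0.9949, 0.0981, 0.3537], [-0.9997, 0.0233, 0.0005, -0.0022], [-0.0028, -0.0981, -0.9952, 1.6784], [0.0, 0.0, 0.0, 1.0]]
```

View pics/scene1.png

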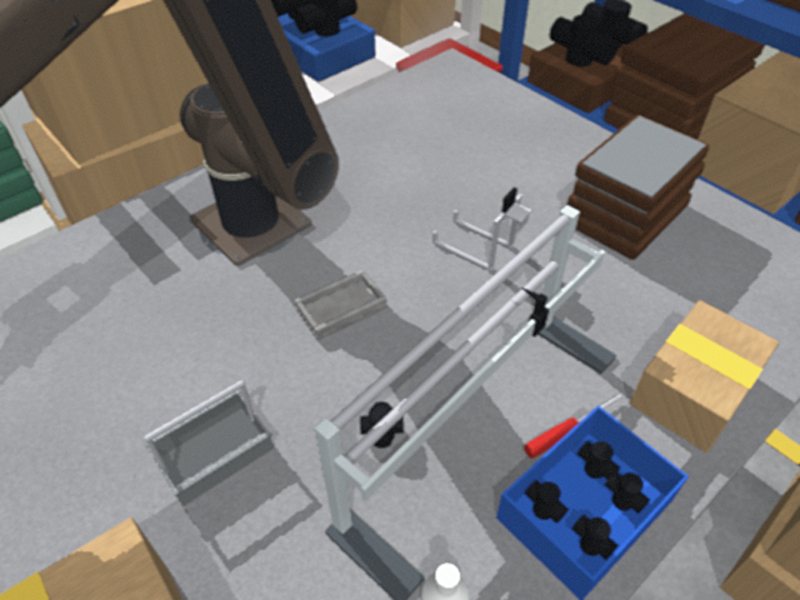

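View pics/top1.png

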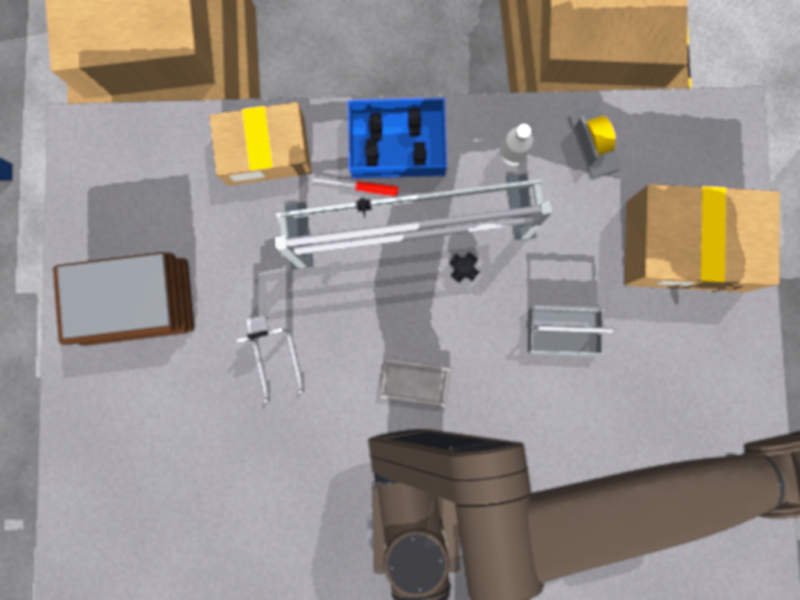

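The scene view shows the carrier tab at about (510,200), the pointer at (530,292), the basket bar from (150,438) to (242,384), and the rack post tops at (570,213) and (328,430). In the top view the carrier tab is at (258,334), the rail runs from (283,243) to (546,210), and the basket is at about (566,330). I'll zoom in on the key points in one mosaic.

```bash
python3 - <<'E'
import cv2,numpy as np
I={n:cv2.resize(cv2.imread(f"pics/{n}1.png"),(560,420),interpolation=cv2.INTER_AREA) for n in("scene","top")}
C=[("scene",510,205),("scene",445,225),("scene",570,213),("scene",328,430),
("scene",530,292),("scene",150,438),("scene",242,384),("top",260,335),
("top",283,243),("top",546,210),("top",363,205),("top",570,330)]
rows=[]
t=[]
for n,u,v in C:
    x=round(u*.7)-25;y=round(v*.7)-25
    x=max(x,0);c=cv2.resize(I[n][y:y+50,x:x+50],(200,200),interpolation=cv2.INTER_CUBIC)
    for k in range(0,200,40):
        cv2.line(c,(k,0),(k,5),(0,0,255));cv2.line(c,(0,k),(5,k),(0,0,255))
    c[0,:]=c[:,0]=(0,0,255);t.append(c);print(n,x,y)
cv2.imwrite("pics/mos.png",np.vstack([np.hstack(t[i:i+4]) for i in(0,4,8)]))
E
```

```text
scene 332 119
scene 287 133
scene 374 124
scene 205 276
scene 346 179
scene 80 282
scene 144 244
top 157 209
top 173 145
top 357 122
top 229 119
top 374 206
```

View pics/mos.png

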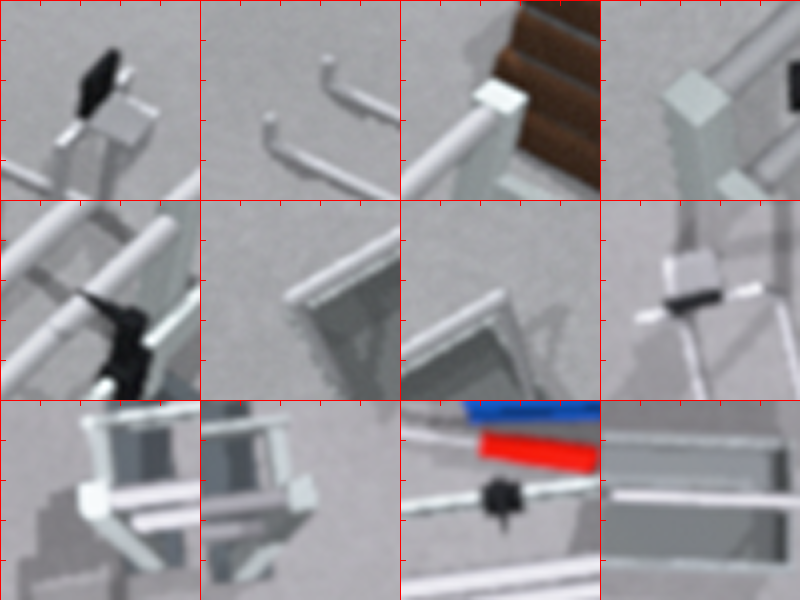

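The mosaic shows the tab, prong ends, post tops, pointer tip and basket bar ends clearly. Next I fit the poses from both views.

```bash
cat > h.py <<'E'
import numpy as np
from scipy.optimize import least_squares
from scipy.spatial.transform import Rotation as R
cam={n:np.load(f"{n}.npz") for n in("scene","top")}
def proj(n,P):
    c=cam[n];T=c["T"];q=(np.asarray(P)-T[:3,3])@T[:3,:3];q=q@c["K"].T;return q[...,:2]/q[...,2:]
def W(p,P):
    c,s=np.cos(p[2]),np.sin(p[2]);P=np.atleast_2d(P)/1000
    return np.c_[p[0]+c*P[:,0]-s*P[:,1],p[1]+s*P[:,0]+c*P[:,1],P[:,2]]
def fit(obs,p0):
    f=lambda p:np.concatenate([(proj(n,W(p,P))[0]-uv) for n,P,uv in obs])
    r=least_squares(f,p0,loss="soft_l1");return r.x,r.fun.reshape(-1,2)
E
python3 - <<'E'
from h import *
t=lambda ox,oy,x,y:np.array([ox+x/4-.375,oy+y/4-.375])
v=lambda x,y:np.array([x,y])*.7
car=[("scene",(-135,40,33),t(287,133,128,58)),("scene",(-135,-40,33),t(287,133,68,114)),
("scene",(36,20,136),t(332,119,158,113)),
("top",(0,48,136),t(157,209,36,119)),("top",(0,-48,136),t(157,209,163,88)),("top",(0,0,172),t(157,209,93,102)),
("top",(-135,40,33),v(266,402)),("top",(-135,-40,33),v(300,392)),("scene",(0,0,172),t(332,119,99,68))]
rack=[("scene",(0,260,280),t(374,124,100,98)),("scene",(0,-260,280),t(205,276,98,98)),("top",(0,260,280),t(173,145,96,98)),("top",(0,-260,280),t(357,122,102,92))]
bas=[("scene",(0,-78,130),t(80,282,90,98)),("scene",(0,78,130),t(144,244,103,94)),("top",(0,78,130),t(374,206,12,95)),("top",(0,-78,130),v(611,330))]
out={}
for n,o,p0 in(("carrier",car,(.5,.3,.2)),("rack",rack,(.7,0,.1)),("basket",bas,(.5,-.3,0))):
    p,e=fit(o,p0);out[n]=p;print(n,np.round(p,4),np.round(e,1).tolist())
r=out["rack"]
pt=[("scene",t(346,179,78,90)),("top",t(229,119,103,130))]
q=least_squares(lambda y:np.concatenate([proj(n,W(r,(30,y[0],260)))[0]-uv for n,uv in pt]),[80]);print("ptr y",q.x,q.fun)
f=least_squares(lambda y:proj("top",[[y[0],y[1],.04]])[0]-v(464,266),[.5,0]);print("fitting",f.x)
print("load",W(r,(0,-140,278)),"targ",W(r,(0,q.x[0],278)))
print("fitting in rack",(f.x-r[:2])@np.array([[np.cos(r[2]),-np.sin(r[2])],[np.sin(r[2]),np.cos(r[2])]]))
np.savez("poses.npz",ptr=q.x[0],**out)
print("seat etc",{n:W(out['carrier'],P) for n,P in(("tab",(0,0,172)),)},W(out['basket'],(0,0,130)))
from bench import bot
f=bot.grab_frame("wrist");print({k:np.round(a,4).tolist() for k,a in f.items() if k!="frame"})
E
```

```text
carrier [0.4295 0.3161 0.2169] [[-0.4, -0.6], [-0.3, 0.0], [-1.2, -0.9], [0.7, -0.4], [0.0, -0.2], [-0.5, -0.5], [-0.7, -1.6], [0.0, -0.6], [-0.3, -1.3]]
rack [ 0.6315 -0.0125  0.1104] [[-0.2, -0.7], [-0.4, -0.2], [-0.3, -0.6], [0.2, -0.8]]
basket [ 0.4269 -0.3487 -0.0573] [[-0.6, 0.2], [0.4, -0.6], [-0.3, -0.2], [0.3, -0.1]]
ptr y [94.84378558] [-0.01371566 -0.24957884  0.23866924  0.4570144 ]
fitting [ 0.57820839 -0.12584949]
load [[ 0.6469423 -0.1516264  0.278    ]] targ [[0.62107261 0.08178817 0.278     ]]
fitting in rack [-0.0654761  -0.10680844]
seat etc {'tab': array([[0.42951945, 0.3160687 , 0.172     ]])} [[ 0.42686211 -0.34870848  0.13      ]]
{'camera_matrix': [[325.1923, 0.0, 278.0517], [0.0, 325.1923, 209.6919], [0.0, 0.0, 1.0]], 'mount': [[-0.0007, -0.9566, -0.2913, 0.0749], [1.0, -0.0006, -0.0003, -0.0006], [0.0001, -0.2913, 0.9566, -0.1436], [0.0, 0.0, 0.0, 1.0]]}
```

```bash
cat >> h.py <<'E'
def plan(wps,grip,cur=None):
    """wps: (x,y,z,yaw_of_tool_x,rows); tool down"""
    from bench import bot
    s=bot.get_state();p=np.array(s["ee_pos"]);M=R.from_quat(s["eef_rot"])
    x=M.apply([1,0,0]);yaw=np.arctan2(x[1],x[0]);yaw=yaw if cur is None else cur
    print("at",p.round(4),"yaw",round(yaw,4),"F",np.round(s["contact_force"],1),"gap",round(s["finger_gap"],4),"t",s["time_s"])
    print("tilt: tool z",M.apply([0,0,1]).round(4))
    i=0
    for X,Y,Z,a,n in wps:
        for k in range(n):
            d=(np.array([X,Y,Z])-p)/(n-k);c,sn=np.cos(yaw),np.sin(yaw)
            u=np.round(np.array([c*d[0]+sn*d[1],sn*d[0]-c*d[1],-d[2]])/.03,2)
            tz=round(-np.degrees(a-yaw)/(n-k)/10,2)
            print(i,u.tolist(),tz,grip,"  <<<" if abs(u).max()>1 or abs(tz)>1 else "");i+=1
            w=u*.03;p=p+np.array([c*w[0]+sn*w[1],sn*w[0]-c*w[1],-w[2]]);yaw-=np.radians(tz*10)
E
python3 -c "
from h import *
plan([(.40,-.40,.30,1.0,10),(.47,0,.30,1.75,14),(.4295,.3161,.26,1.788,12),(.4295,.3161,.22,1.788,4)],1)"
```

```text
at [ 0.1799 -0.65    0.2302] yaw 0.2699 F [ 0.3 -0.3  0. ] gap 0.0854 t 0.15
tilt: tool z [-2.0e-04  1.9e-03 -1.0e+00]
0 [0.93, -0.61, -0.23] -0.42 1 
1 [0.97, -0.54, -0.23] -0.42 1 
2 [1.01, -0.46, -0.23] -0.42 1   <<<
3 [1.04, -0.39, -0.23] -0.42 1   <<<
4 [1.07, -0.31, -0.23] -0.42 1   <<<
5 [1.08, -0.24, -0.24] -0.42 1   <<<
6 [1.1, -0.15, -0.23] -0.42 1   <<<
7 [1.11, -0.07, -0.24] -0.41 1   <<<
8 [1.11, 0.0, -0.23] -0.42 1   <<<
9 [1.11, 0.09, -0.24] -0.41 1   <<<
10 [0.89, -0.38, 0.0] -0.31 1 
11 [0.91, -0.33, 0.0] -0.31 1 
12 [0.93, -0.28, 0.0] -0.31 1 
13 [0.94, -0.23, 0.0] -0.31 1 
14 [0.95, -0.17, 0.0] -0.31 1 
15 [0.96, -0.12, 0.0] -0.31 1 
16 [0.96, -0.07, 0.0] -0.31 1 
17 [0.97, -0.02, 0.0] -0.3 1 
18 [0.97, 0.03, 0.0] -0.31 1 
19 [0.96, 0.08, 0.0] -0.3 1 
20 [0.96, 0.14, 0.0] -0.31 1 
21 [0.94, 0.19, 0.0] -0.3 1 
22 [0.94, 0.23, 0.0] -0.31 1 
23 [0.92, 0.29, 0.0] -0.3 1 
24 [0.88, 0.05, 0.11] -0.02 1 
25 [0.88, 0.05, 0.11] -0.02 1 
26 [0.88, 0.05, 0.11] -0.02 1 
27 [0.88, 0.05, 0.11] -0.02 1 
28 [0.89, 0.06, 0.11] -0.02 1 
29 [0.88, 0.06, 0.11] -0.02 1 
30 [0.88, 0.06, 0.11] -0.02 1 
31 [0.89, 0.07, 0.11] -0.02 1 
32 [0.88, 0.07, 0.11] -0.01 1 
33 [0.89, 0.07, 0.12] -0.02 1 
34 [0.88, 0.08, 0.11] -0.01 1 
35 [0.88, 0.07, 0.12] -0.02 1 
36 [0.0, 0.0, 0.33] 0.0 1 
37 [0.0, 0.0, 0.33] 0.0 1 
38 [0.0, 0.0, 0.34] 0.0 1 
39 [0.0, 0.0, 0.33] 0.0 1
```

Call:
servo_tool:
  plan:
    - {"travel": [0.93,-0.6,-0.25],"turn": [0,0,-0.4],"grip": 1}
    - {"travel": [0.97,-0.55,-0.25],"turn": [0,0,-0.4],"grip": 1}
    - {"travel": [1,-0.45,-0.25],"turn": [0,0,-0.4],"grip": 1}
    - {"travel": [1,-0.4,-0.25],"turn": [0,0,-0.4],"grip": 1}
    - {"travel": [1,-0.3,-0.25],"turn": [0,0,-0.4],"grip": 1}
    - {"travel": [1,-0.25,-0.25],"turn": [0,0,-0.4],"grip": 1}
    - {"travel": [1,-0.15,-0.25],"turn": [0,0,-0.4],"grip": 1}
    - {"travel": [1,-0.05,-0.25],"turn": [0,0,-0.4],"grip": 1}

```text
time_s: 1.15
ee_pos: [0.3497, -0.4596, 0.2912]
eef_rot: [0.915, 0.403, 0.0, -0.0]
contact_force: [-0.0, -0.3, 0.6]
finger_gap: 0.0856
gripper_force: 0.0
```

Call:
servo_tool:
  plan:
    - {"travel": [1,0,-0.2],"turn": [0,0,-0.4],"grip": 1}
    - {"travel": [1,0.1,-0.2],"turn": [0,0,-0.4],"grip": 1}
    - {"travel": [0.9,-0.4,0],"turn": [0,0,-0.3],"grip": 1}
    - {"travel": [0.9,-0.35,0],"turn": [0,0,-0.3],"grip": 1}
    - {"travel": [0.95,-0.3,0],"turn": [0,0,-0.3],"grip": 1}
    - {"travel": [0.95,-0.25,0],"turn": [0,0,-0.3],"grip": 1}
    - {"travel": [0.95,-0.15,0],"turn": [0,0,-0.3],"grip": 1}
    - {"travel": [0.95,-0.1,0],"turn": [0,0,-0.3],"grip": 1}

```text
time_s: 2.15
ee_pos: [0.4258, -0.2441, 0.303]
eef_rot: [0.801, 0.599, -0.0, -0.0]
contact_force: [0.5, -0.3, 0.2]
finger_gap: 0.0853
gripper_force: 0.0
```

Call:
servo_tool:
  plan:
    - {"travel": [0.95,-0.05,0],"turn": [0,0,-0.3],"grip": 1}
    - {"travel": [0.95,0,0],"turn": [0,0,-0.3],"grip": 1}
    - {"travel": [0.95,0.05,0],"turn": [0,0,-0.3],"grip": 1}
    - {"travel": [0.95,0.1,0],"turn": [0,0,-0.3],"grip": 1}
    - {"travel": [0.95,0.1,0],"turn": [0,0,-0.3],"grip": 1}
    - {"travel": [0.95,0.15,0],"turn": [0,0,-0.3],"grip": 1}
    - {"travel": [0.95,0.2,0],"turn": [0,0,-0.3],"grip": 1}
    - {"travel": [0.95,0.2,0],"turn": [0,0,-0.3],"grip": 1}

```text
time_s: 3.15
ee_pos: [0.472, -0.019, 0.303]
eef_rot: [0.659, 0.752, -0.0, -0.0]
contact_force: [-0.7, -0.1, -0.9]
finger_gap: 0.0854
gripper_force: 0.0
```

```bash
python3 -c "
from h import *
plan([(.4295,.3161,.25,1.788,16)],1)"
```

```text
at [ 0.472 -0.019  0.303] yaw 1.7027 F [-0.7 -0.1 -0.9] gap 0.0854 t 3.15
tilt: tool z [-5.e-04  1.e-04 -1.e+00]
0 [0.7, 0.0, 0.11] -0.03 1 
1 [0.7, 0.01, 0.11] -0.03 1 
2 [0.7, 0.01, 0.11] -0.03 1 
3 [0.7, 0.02, 0.11] -0.03 1 
4 [0.7, 0.02, 0.11] -0.03 1 
5 [0.71, 0.02, 0.11] -0.03 1 
6 [0.7, 0.03, 0.11] -0.03 1 
7 [0.7, 0.03, 0.11] -0.03 1 
8 [0.71, 0.03, 0.11] -0.03 1 
9 [0.7, 0.04, 0.11] -0.03 1 
10 [0.71, 0.04, 0.11] -0.03 1 
11 [0.7, 0.04, 0.11] -0.03 1 
12 [0.7, 0.05, 0.11] -0.03 1 
13 [0.71, 0.05, 0.11] -0.03 1 
14 [0.7, 0.06, 0.11] -0.03 1 
15 [0.71, 0.06, 0.12] -0.04 1
```

Call:
servo_tool:
  plan:
    - {"travel": [0.9,0,0.1],"turn": [0,0,-0.05],"grip": 1}
    - {"travel": [0.9,0,0.1],"turn": [0,0,-0.05],"grip": 1}
    - {"travel": [0.9,0,0.1],"turn": [0,0,-0.05],"grip": 1}
    - {"travel": [0.9,0.05,0.1],"turn": [0,0,-0.05],"grip": 1}
    - {"travel": [0.9,0.05,0.1],"turn": [0,0,-0.05],"grip": 1}
    - {"travel": [0.9,0.05,0.2],"turn": [0,0,-0.05],"grip": 1}
    - {"travel": [0.9,0.05,0.2],"turn": [0,0,-0.05],"grip": 1}
    - {"travel": [0.9,0.05,0.2],"turn": [0,0,-0.05],"grip": 1}

```text
time_s: 4.15
ee_pos: [0.4446, 0.1953, 0.2698]
eef_rot: [0.633, 0.774, -0.0, -0.0]
contact_force: [-0.9, 0.2, -0.6]
finger_gap: 0.0855
gripper_force: 0.0
```

Call:
servo_tool:
  plan:
    - {"travel": [0.9,0.05,0.1],"turn": [0,0,-0.05],"grip": 1}
    - {"travel": [0.9,0.05,0.1],"turn": [0,0,-0.05],"grip": 1}
    - {"travel": [0.9,0.05,0.1],"turn": [0,0,0],"grip": 1}
    - {"travel": [0.8,0.05,0.1],"turn": [0,0,0],"grip": 1}
    - {"travel": [0.4,0.05,0.1],"turn": [0,0,0],"grip": 1}
    - {"travel": [0.15,0.05,0.1],"turn": [0,0,0],"grip": 1}
    - {"travel": [0,0,0],"turn": [0,0,0],"grip": 1}
    - {"travel": [0,0,0],"turn": [0,0,0],"grip": 1}

```text
time_s: 5.15
ee_pos: [0.4285, 0.3146, 0.2524]
eef_rot: [0.627, 0.779, -0.0, 0.0]
contact_force: [0.1, 0.0, 0.9]
finger_gap: 0.0853
gripper_force: 0.0
```

```bash
cat >> h.py <<'E'
def wrist(name,pts,zoom=None):
    """save wrist picture with projected world points marked"""
    from bench import bot
    import cv2
    s=bot.get_state();f=bot.grab_frame("wrist");im=f["frame"].copy();K=f["camera_matrix"]
    M=R.from_quat(s["eef_rot"]).as_matrix();m=np.array(f["mount"])
    q=(np.asarray(pts)-s["ee_pos"])@M;q=(q-m[:3,3])@m[:3,:3]
    r=np.hypot(q[:,0],q[:,1]);th=np.arctan2(r,q[:,2]);uv=q[:,:2]/r[:,None]*th[:,None]*K[0][0]+[K[0][2],K[1][2]]
    k=800/560;im=cv2.resize(im,(800,600),interpolation=cv2.INTER_CUBIC)
    for a in uv:cv2.drawMarker(im,tuple(int(round(t*k)) for t in a),(0,0,255),0,9,1)
    print((uv*k).round(0).tolist());cv2.imwrite(f"pics/{name}.png",im)
E
python3 -c "
from h import *
c=np.load('poses.npz')['carrier']
wrist('w1',W(c,[(-5,20,172),(5,20,172),(5,-20,172),(-5,-20,172),(36,20,136),(36,-20,136),(-3,48,136),(-3,-48,136),(-135,40,33),(-135,-40,33)]))
plan([(.4295,.3161,.142,1.788,8)],1)"
```

```text
[[389.0, 272.0], [409.0, 271.0], [408.0, 346.0], [389.0, 346.0], [461.0, 257.0], [459.0, 323.0], [393.0, 208.0], [394.0, 366.0], [232.0, 209.0], [240.0, 303.0]]
at [0.4285 0.3146 0.2525] yaw 1.7874 F [-0.2 -0.4  0.4] gap 0.0853 t 5.2
tilt: tool z [ 3.e-04 -1.e-04 -1.e+00]
0 [0.01, 0.01, 0.46] -0.0 1 
1 [0.0, 0.0, 0.46] -0.0 1 
2 [0.01, 0.01, 0.46] -0.0 1 
3 [0.0, 0.0, 0.46] -0.0 1 
4 [0.01, 0.01, 0.46] -0.0 1 
5 [0.0, 0.0, 0.46] -0.0 1 
6 [0.01, 0.01, 0.46] -0.0 1 
7 [0.0, 0.0, 0.46] -0.0 1
```

View pics/w1.png

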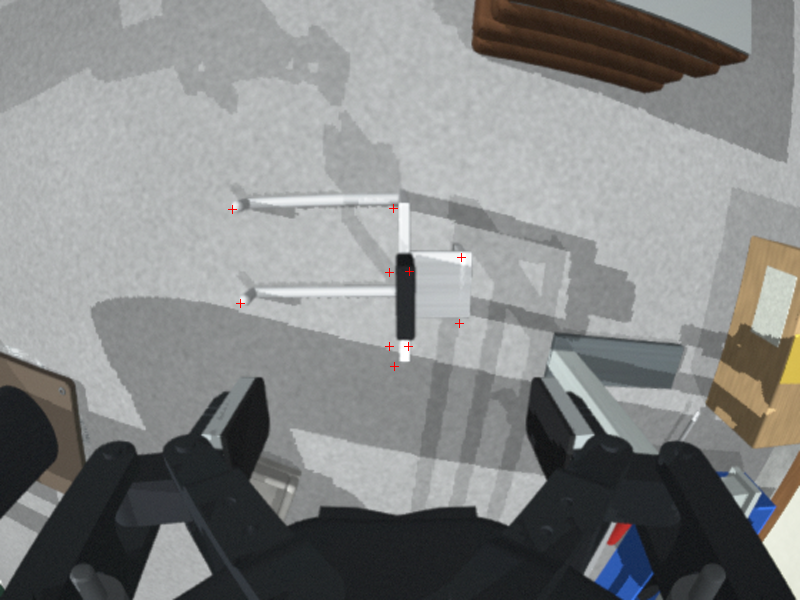

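The wrist view shows the tab at about (406,300), some 3 to 4 mm from the estimate in tool +x and +y. The yaw agrees. I'll correct for that, descend and grip.

Call:
servo_tool:
  plan:
    - {"travel": [0.07,0.08,0.4],"turn": [0,0,0],"grip": 1}
    - {"travel": [0.07,0.08,0.6],"turn": [0,0,0],"grip": 1}
    - {"travel": [0,0,0.7],"turn": [0,0,0],"grip": 1}
    - {"travel": [0,0,0.7],"turn": [0,0,0],"grip": 1}
    - {"travel": [0,0,0.6],"turn": [0,0,0],"grip": 1}
    - {"travel": [0,0,0.4],"turn": [0,0,0],"grip": 1}
    - {"travel": [0,0,0.25],"turn": [0,0,0],"grip": 1}
    - {"travel": [0,0,0],"turn": [0,0,0],"grip": 0}
  grip_force: 80

```text
time_s: 6.2
ee_pos: [0.432, 0.3202, 0.1425]
eef_rot: [0.626, 0.78, -0.0, -0.0]
contact_force: [-0.2, -0.6, -0.6]
finger_gap: 0.0702
gripper_force: 0.0
```

Call:
servo_tool:
  plan:
    - {"travel": [0,0,0],"turn": [0,0,0],"grip": -0.3}
    - {"travel": [0,0,0],"turn": [0,0,0],"grip": -0.6}
    - {"travel": [0,0,0],"turn": [0,0,0],"grip": -1}
    - {"travel": [0,0,0],"turn": [0,0,0],"grip": -1}
    - {"travel": [0,0,0],"turn": [0,0,0],"grip": -1}
    - {"travel": [0,0,0],"turn": [0,0,0],"grip": -1}
    - {"travel": [0,0,0],"turn": [0,0,0],"grip": -1}
    - {"travel": [0,0,0],"turn": [0,0,0],"grip": -1}

```text
time_s: 7.2
ee_pos: [0.4323, 0.3205, 0.1435]
eef_rot: [0.626, 0.78, 0.0, 0.0]
contact_force: [-1.4, -0.8, 5.3]
finger_gap: 0.0087
gripper_force: 79.6
```

```bash
python3 -c "
from h import *
r=np.load('poses.npz')['rack']
A=W(r,(-110,20,0))[0];B=W(r,(-80,-140,0))[0];C=W(r,(-17,-140,0))[0];print(A,B,C)
plan([(.432,.32,.345,1.788,8),(A[0],A[1],.345,1.72,12),(B[0],B[1],.345,1.6812,7),(C[0],C[1],.345,1.6812,5)],-1)"
```

```text
[ 0.51998662 -0.0047174   0.        ] [ 0.56742917 -0.16043896  0.        ] [ 0.63004576 -0.15349907  0.        ]
at [0.4323 0.3205 0.1435] yaw 1.7882 F [-1.4 -0.8  5.3] gap 0.0087 t 7.2
tilt: tool z [ 6.e-04  5.e-04 -1.e+00]
0 [-0.0, -0.0, -0.84] 0.0 -1 
1 [-0.0, -0.0, -0.84] 0.0 -1 
2 [-0.0, -0.0, -0.84] 0.0 -1 
3 [-0.0, -0.0, -0.84] 0.0 -1 
4 [-0.0, -0.0, -0.84] 0.0 -1 
5 [-0.0, -0.0, -0.84] 0.0 -1 
6 [-0.01, -0.01, -0.84] 0.0 -1 
7 [-0.0, -0.0, -0.84] 0.0 -1 
8 [-0.93, 0.04, 0.0] 0.03 -1 
9 [-0.93, 0.05, 0.0] 0.03 -1 
10 [-0.93, 0.05, 0.0] 0.03 -1 
11 [-0.93, 0.06, 0.0] 0.03 -1 
12 [-0.93, 0.06, 0.0] 0.03 -1 
13 [-0.93, 0.07, 0.0] 0.03 -1 
14 [-0.93, 0.07, 0.0] 0.04 -1 
15 [-0.94, 0.08, 0.0] 0.03 -1 
16 [-0.93, 0.09, 0.0] 0.04 -1 
17 [-0.93, 0.09, 0.0] 0.03 -1 
18 [-0.94, 0.1, 0.0] 0.04 -1 
19 [-0.93, 0.1, 0.0] 0.03 -1 
20 [-0.77, 0.11, 0.0] 0.03 -1 
21 [-0.77, 0.12, 0.0] 0.03 -1 
22 [-0.76, 0.12, 0.0] 0.03 -1 
23 [-0.76, 0.13, 0.0] 0.03 -1 
24 [-0.77, 0.13, 0.0] 0.03 -1 
25 [-0.76, 0.13, 0.0] 0.04 -1 
26 [-0.77, 0.14, 0.0] 0.03 -1 
27 [0.0, 0.42, 0.0] 0.0 -1 
28 [0.0, 0.42, 0.0] 0.0 -1 
29 [0.0, 0.42, 0.0] 0.0 -1 
30 [0.0, 0.42, 0.0] 0.0 -1 
31 [0.0, 0.42, 0.0] 0.0 -1
```

Call:
servo_tool:
  plan:
    - {"travel": [0,0,-0.4],"turn": [0,0,0],"grip": -1}
    - {"travel": [0,0,-0.8],"turn": [0,0,0],"grip": -1}
    - {"travel": [0,0,-1],"turn": [0,0,0],"grip": -1}
    - {"travel": [0,0,-1],"turn": [0,0,0],"grip": -1}
    - {"travel": [0,0,-1],"turn": [0,0,0],"grip": -1}
    - {"travel": [0,0,-1],"turn": [0,0,0],"grip": -1}
    - {"travel": [-0.2,0,-0.9],"turn": [0,0,0],"grip": -1}
    - {"travel": [-0.5,0,-0.6],"turn": [0,0,0],"grip": -1}

```text
time_s: 8.2
ee_pos: [0.4363, 0.2994, 0.3439]
eef_rot: [0.626, 0.78, -0.0, -0.0]
contact_force: [-0.1, -1.4, -4.5]
finger_gap: 0.0088
gripper_force: 78.2
```

Call:
servo_tool:
  plan:
    - {"travel": [-0.8,0.05,0],"turn": [0,0,0.05],"grip": -1}
    - {"travel": [-1,0.05,0],"turn": [0,0,0.05],"grip": -1}
    - {"travel": [-1,0.05,0],"turn": [0,0,0.05],"grip": -1}
    - {"travel": [-1,0.05,0],"turn": [0,0,0.05],"grip": -1}
    - {"travel": [-1,0.05,0],"turn": [0,0,0.05],"grip": -1}
    - {"travel": [-1,0.1,0],"turn": [0,0,0.05],"grip": -1}
    - {"travel": [-1,0.1,0],"turn": [0,0,0.05],"grip": -1}
    - {"travel": [-1,0.1,0],"turn": [0,0,0.05],"grip": -1}

```text
time_s: 9.2
ee_pos: [0.4956, 0.0711, 0.3424]
eef_rot: [0.653, 0.757, -0.001, -0.001]
contact_force: [0.2, -0.4, -5.7]
finger_gap: 0.0088
gripper_force: 78.2
```

Call:
servo_tool:
  plan:
    - {"travel": [-1,0.1,0],"turn": [0,0,0.05],"grip": -1}
    - {"travel": [-1,0.1,0],"turn": [0,0,0.05],"grip": -1}
    - {"travel": [-1,0.1,0],"turn": [0,0,0.05],"grip": -1}
    - {"travel": [-0.9,0.15,0],"turn": [0,0,0.05],"grip": -1}
    - {"travel": [-0.9,0.2,0],"turn": [0,0,0],"grip": -1}
    - {"travel": [-0.8,0.2,0],"turn": [0,0,0],"grip": -1}
    - {"travel": [-0.6,0.2,0],"turn": [0,0,0],"grip": -1}
    - {"travel": [-0.3,0.2,0],"turn": [0,0,0],"grip": -1}

```text
time_s: 10.2
ee_pos: [0.5581, -0.1171, 0.3434]
eef_rot: [0.667, 0.745, -0.0, -0.0]
contact_force: [-0.1, 0.3, -4.5]
finger_gap: 0.0089
gripper_force: 78.2
```

```bash
python3 -c "
from h import *
plan([(.62504576,-.15349907,.345,1.6812,4)],-1)"
```

```text
at [ 0.5581 -0.1171  0.3434] yaw 1.6826 F [-0.1  0.3 -4.5] gap 0.0089 t 10.2
tilt: tool z [-8.e-04  6.e-04 -1.e+00]
0 [-0.36, 0.52, -0.01] 0.0 -1 
1 [-0.36, 0.52, -0.01] 0.0 -1 
2 [-0.37, 0.52, -0.02] 0.0 -1 
3 [-0.36, 0.52, -0.01] 0.01 -1
```

Call:
servo_tool:
  plan:
    - {"travel": [-0.2,0.3,0],"turn": [0,0,0],"grip": -1}
    - {"travel": [-0.3,0.4,0],"turn": [0,0,0],"grip": -1}
    - {"travel": [-0.4,0.5,0],"turn": [0,0,0],"grip": -1}
    - {"travel": [-0.3,0.4,0],"turn": [0,0,0],"grip": -1}
    - {"travel": [-0.2,0.3,0],"turn": [0,0,0],"grip": -1}
    - {"travel": [-0.05,0.2,0],"turn": [0,0,0],"grip": -1}
    - {"travel": [0,0,0],"turn": [0,0,0],"grip": -1}
    - {"travel": [0,0,0],"turn": [0,0,0],"grip": -1}

```text
time_s: 11.2
ee_pos: [0.6251, -0.152, 0.3439]
eef_rot: [0.666, 0.746, -0.0, -0.0]
contact_force: [-0.2, -0.6, -4.0]
finger_gap: 0.0083
gripper_force: 78.2
```

```bash
python3 -c "
from h import *
r=np.load('poses.npz')['rack']
wrist('w2',W(r,[(0,y,278) for y in(-100,-60,-20,20,60,100)]+[(30,94.8,260)]))
plan([],-1)
from bench import bot
s=bot.get_state();q=W([0,0,-r[2]],np.append((np.array(s['ee_pos'])-[r[0],r[1],0])*1000,0)[:3]);print('rack coords',q)
import cv2
T=[]
for n,u,v in(('scene',290,230),('top',320,150)):
    f=bot.grab_frame(n)['frame'];c=f[v-0:v+150,u-75:u+125] if n=='top' else f[v-50:v+100,u-100:u+100]
    cv2.imwrite('raw_'+n+'.png',f);T.append(cv2.resize(c,(600,450),interpolation=cv2.INTER_CUBIC))
cv2.imwrite('pics/t2.png',T[0])
"
```

```text
[[444.0, 244.0], [445.0, 156.0], [446.0, 69.0], [445.0, -12.0], [444.0, -83.0], [442.0, -144.0], [496.0, -114.0]]
at [ 0.6251 -0.152   0.344 ] yaw 1.6837 F [-0.  -0.4 -5.1] gap 0.0084 t 11.25
tilt: tool z [-1.e-04  0.e+00 -1.e+00]
rack coords [[-0.02179622 -0.13798267  0.34399019]]
```

View pics/w2.png

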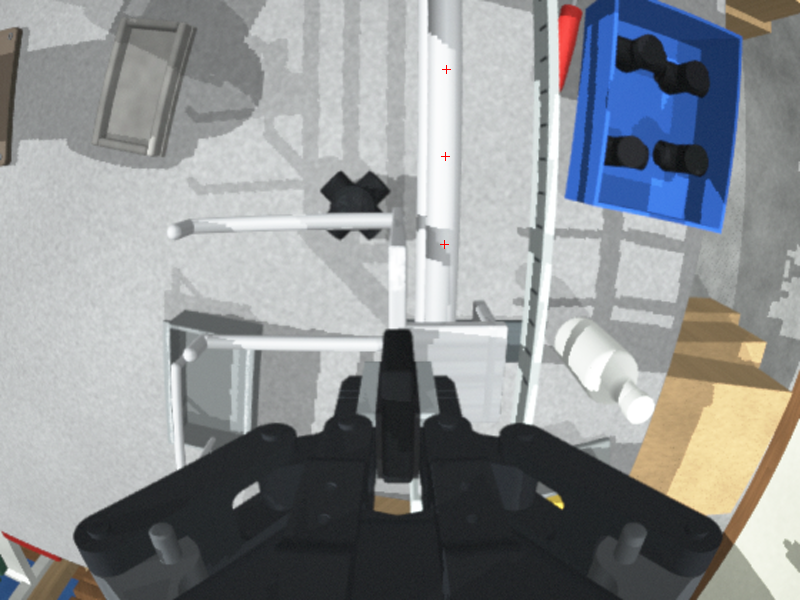

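The rail runs straight through my markers (rail centre at column 445), so the rack pose is good. The carrier's bars sit in front of the rail and its lip is behind and above it. I'll shift 4.8 mm in and lower.

Call:
servo_tool:
  plan:
    - {"travel": [0,0.1,0],"turn": [0,0,0],"grip": -1}
    - {"travel": [0,0.06,0.1],"turn": [0,0,0],"grip": -1}
    - {"travel": [0,0,0.3],"turn": [0,0,0],"grip": -1}
    - {"travel": [0,0,0.35],"turn": [0,0,0],"grip": -1}
    - {"travel": [0,0,0.35],"turn": [0,0,0],"grip": -1}
    - {"travel": [0,0,0.3],"turn": [0,0,0],"grip": -1}
    - {"travel": [0,0,0.2],"turn": [0,0,0],"grip": -1}
    - {"travel": [0,0,0],"turn": [0,0,0],"grip": -1}

```text
time_s: 12.35
ee_pos: [0.6298, -0.1517, 0.295]
eef_rot: [0.666, 0.746, -0.0, -0.001]
contact_force: [0.9, -0.2, -4.9]
finger_gap: 0.0085
gripper_force: 78.1
```

Call:
servo_tool:
  plan:
    - {"travel": [0,0,0.05],"turn": [0,0,0],"grip": -1}
    - {"travel": [0,0,0.05],"turn": [0,0,0],"grip": -1}
    - {"travel": [0,0,0.03],"turn": [0,0,0],"grip": -1}
    - {"travel": [0,0,0.02],"turn": [0,0,0],"grip": -1}
    - {"travel": [0,0,0],"turn": [0,0,0],"grip": -1}
    - {"travel": [0,0,0],"turn": [0,0,0],"grip": -1}
    - {"travel": [0,0,0],"turn": [0,0,0],"grip": -1}
    - {"travel": [0,0,0],"turn": [0,0,0],"grip": -1}

```text
time_s: 13.35
ee_pos: [0.6301, -0.1517, 0.2916]
eef_rot: [0.666, 0.746, 0.0, 0.0]
contact_force: [-1.1, 0.3, -3.1]
finger_gap: 0.0087
gripper_force: 78.4
```

Call:
servo_tool:
  plan:
    - {"travel": [0,0,0.02],"turn": [0,0,0],"grip": -1}
    - {"travel": [0,0,0.02],"turn": [0,0,0],"grip": -1}
    - {"travel": [0.1,0,0],"turn": [0,0,0],"grip": -1}
    - {"travel": [0.1,0,0],"turn": [0,0,0],"grip": -1}
    - {"travel": [0.1,0,0],"turn": [0,0,0],"grip": -1}
    - {"travel": [0.1,0,0],"turn": [0,0,0],"grip": -1}
    - {"travel": [0,0,0],"turn": [0,0,0],"grip": -1}
    - {"travel": [0,0,0],"turn": [0,0,0],"grip": -1}

```text
time_s: 14.35
ee_pos: [0.6294, -0.1401, 0.2914]
eef_rot: [0.666, 0.746, 0.0, 0.001]
contact_force: [0.6, -4.3, 4.6]
finger_gap: 0.0088
gripper_force: 79.7
```

```bash
python3 -c "
from h import *
r=np.load('poses.npz')['rack']
from bench import bot
s=bot.get_state();z=s['ee_pos'][2];q=W([0,0,-r[2]],np.append((np.array(s['ee_pos'])-[r[0],r[1],0])*1000,0)[:3]);print('rack coords',q)
t=W(r,(-17,94.8,0))[0]
plan([(t[0],t[1],z,1.6812,16)],-1)
wrist('w3',W(r,[(0,y,278) for y in(-100,-60,-20,20,60,100)]))
"
```

```text
rack coords [[-0.01617409 -0.12662381  0.29137297]]
at [ 0.6294 -0.1401  0.2914] yaw 1.6834 F [ 0.6 -4.3  4.6] gap 0.0088 t 14.35
tilt: tool z [ 0.0026 -0.0011 -1.    ]
0 [0.46, -0.0, -0.0] 0.0 -1 
1 [0.46, -0.0, -0.0] 0.0 -1 
2 [0.46, -0.0, -0.0] 0.0 -1 
3 [0.46, -0.0, -0.0] 0.0 -1 
4 [0.46, -0.0, -0.0] 0.0 -1 
5 [0.46, -0.0, -0.0] 0.0 -1 
6 [0.46, -0.0, -0.0] 0.0 -1 
7 [0.46, -0.0, -0.0] 0.0 -1 
8 [0.46, -0.0, -0.0] 0.0 -1 
9 [0.46, -0.0, -0.0] 0.0 -1 
10 [0.46, -0.0, -0.0] 0.0 -1 
11 [0.46, -0.0, -0.0] 0.0 -1 
12 [0.47, -0.0, -0.0] 0.0 -1 
13 [0.46, -0.0, -0.0] 0.0 -1 
14 [0.47, -0.01, -0.0] 0.01 -1 
15 [0.46, -0.0, -0.0] 0.0 -1 
[[441.0, 301.0], [444.0, 187.0], [445.0, 71.0], [444.0, -36.0], [441.0, -124.0], [439.0, -194.0]]
```

View pics/w3.png

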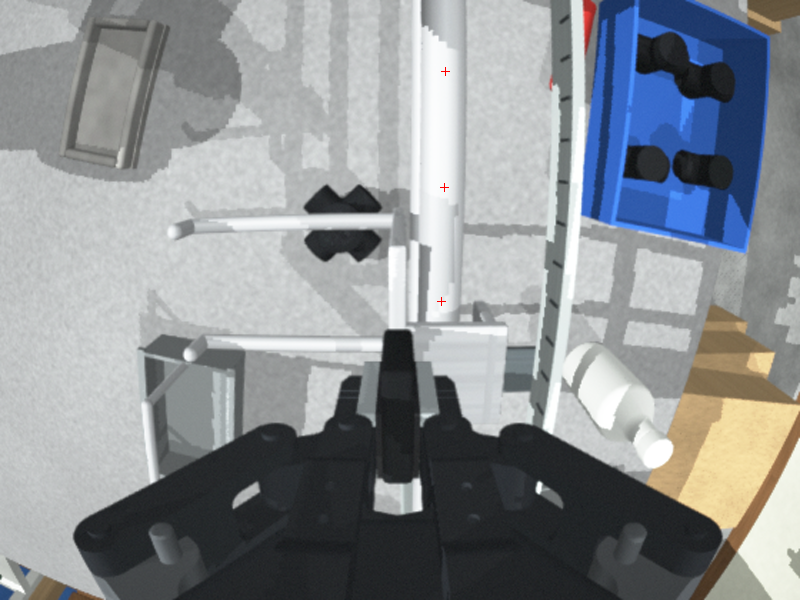

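The carrier is hooked: the rail passes under the bridge and the vertical force has reversed. Now I slide it left by about 7.4 units.

Call:
servo_tool:
  plan:
    - {"travel": [0.2,0,0],"turn": [0,0,0],"grip": -1}
    - {"travel": [0.4,0,0],"turn": [0,0,0],"grip": -1}
    - {"travel": [0.5,0,0],"turn": [0,0,0],"grip": -1}
    - {"travel": [0.5,0,0],"turn": [0,0,0],"grip": -1}
    - {"travel": [0.5,0,0],"turn": [0,0,0],"grip": -1}
    - {"travel": [0.5,0,0],"turn": [0,0,0],"grip": -1}
    - {"travel": [0.5,0,0],"turn": [0,0,0],"grip": -1}
    - {"travel": [0.5,0,0],"turn": [0,0,0],"grip": -1}

```text
time_s: 15.4
ee_pos: [0.617, -0.0334, 0.2914]
eef_rot: [0.666, 0.746, -0.0, 0.002]
contact_force: [0.9, -7.1, 5.9]
finger_gap: 0.0087
gripper_force: 79.8
```

Call:
servo_tool:
  plan:
    - {"travel": [0.5,0,0],"turn": [0,0,0],"grip": -1}
    - {"travel": [0.5,0,0],"turn": [0,0,0],"grip": -1}
    - {"travel": [0.5,0,0],"turn": [0,0,0],"grip": -1}
    - {"travel": [0.5,0,0],"turn": [0,0,0],"grip": -1}
    - {"travel": [0.5,0,0],"turn": [0,0,0],"grip": -1}
    - {"travel": [0.5,0,0],"turn": [0,0,0],"grip": -1}
    - {"travel": [0.3,0,0],"turn": [0,0,0],"grip": -1}
    - {"travel": [0,0,0],"turn": [0,0,0],"grip": -1}

```text
time_s: 16.4
ee_pos: [0.6056, 0.0664, 0.2914]
eef_rot: [0.666, 0.746, 0.0, 0.0]
contact_force: [0.1, -3.0, 5.7]
finger_gap: 0.0082
gripper_force: 79.9
```

```bash
python3 -c "
from h import *
r=np.load('poses.npz')['rack']
from bench import bot
s=bot.get_state();z=s['ee_pos'][2];q=W([0,0,-r[2]],np.append((np.array(s['ee_pos'])-[r[0],r[1],0])*1000,0)[:3]);print('rack coords',q)
plan([],-1)
wrist('w4',W(r,[(30,94.8,260),(0,94.8,278)]))
import cv2
T=[]
for n,P in(('scene',(10,94.8,265)),('top',(10,94.8,270))):
    f=bot.grab_frame(n)['frame'];u,v=proj(n,W(r,P))[0].astype(int)
    T.append(cv2.resize(f[v-25:v+25,u-33:u+33],(396,300),interpolation=cv2.INTER_CUBIC));print(n,u-33,v-25,proj(n,W(r,[(17-17,94.8,284),(-17,94.8,320),(30,94.8,260),(19,74.8,284),(19,114.8,284)])).round(1).tolist())
w=cv2.imread('pics/w4.png')
cv2.imwrite('pics/m4.png',np.vstack([np.hstack(T),w[200:500,4:796]]))
"
```

```text
rack coords [[-0.01711238  0.08121494  0.29140237]]
at [0.6056 0.0664 0.2914] yaw 1.6843 F [ 0.1 -3.   5.7] gap 0.0082 t 16.4
tilt: tool z [ 1.2e-03 -2.0e-04 -1.0e+00]
[[512.0, 319.0], [443.0, 335.0]]
scene 324 169 [[354.6, 185.7], [349.7, 169.0], [365.1, 200.9], [356.3, 195.5], [367.9, 184.9]]
top 222 132 [[255.4, 160.4], [255.4, 164.1], [254.6, 151.6], [261.7, 152.7], [247.4, 154.6]]
```

View pics/m4.png

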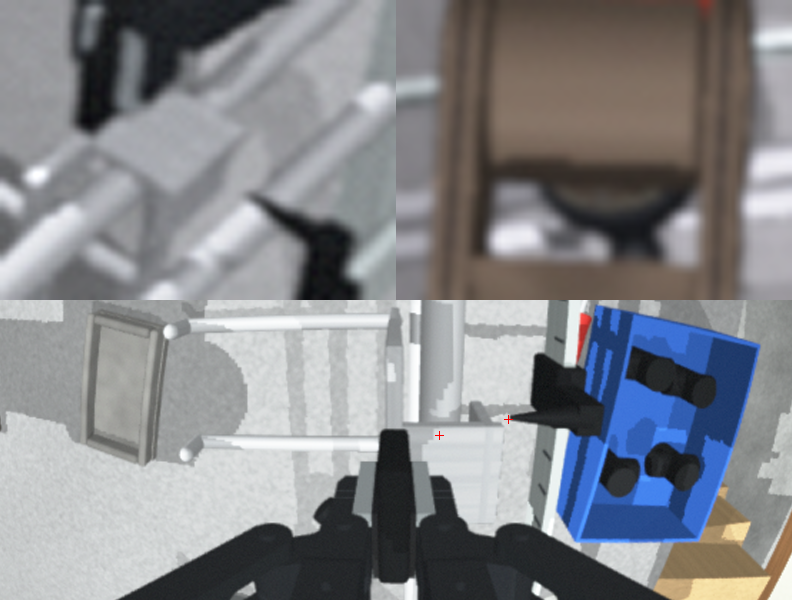

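```bash
python3 -c "
from h import *
r=np.load('poses.npz')['rack']
for d in(-3,0,3): wrist('tmp',W(r,[(19,81.2+d+s,284) for s in(20,-20)]+[(-17,81.2+d+s,320) for s in (20,)]+[(-17,81.2+d+48,284)]))
"
```

```text
[[498.0, 332.0], [489.0, 428.0], [396.0, 379.0], [396.0, 253.0]]
[[499.0, 324.0], [490.0, 422.0], [396.0, 369.0], [396.0, 244.0]]
[[499.0, 316.0], [490.0, 415.0], [396.0, 359.0], [396.0, 235.0]]
```

Call:
servo_tool:
  plan:
    - {"travel": [0.1,0,0],"turn": [0,0,0],"grip": -1}
    - {"travel": [0.15,0,0],"turn": [0,0,0],"grip": -1}
    - {"travel": [0.15,0,0],"turn": [0,0,0],"grip": -1}
    - {"travel": [0.05,0,0],"turn": [0,0,0],"grip": -1}
    - {"travel": [0,0,0],"turn": [0,0,0],"grip": -1}
    - {"travel": [0,0,0],"turn": [0,0,0],"grip": -1}
    - {"travel": [0,0,0],"turn": [0,0,0],"grip": -1}
    - {"travel": [0,0,0],"turn": [0,0,0],"grip": -1}

```text
time_s: 17.7
ee_pos: [0.6043, 0.0782, 0.2914]
eef_rot: [0.666, 0.746, -0.001, 0.001]
contact_force: [0.6, -5.5, 6.1]
finger_gap: 0.009
gripper_force: 79.9
```

```bash
cat >> h.py <<'E'
def rackpos():
    from bench import bot
    r=np.load('poses.npz')['rack'];s=bot.get_state()
    print('rack coords',W([0,0,-r[2]],(np.array(s['ee_pos'])-[r[0],r[1],0])*1000)*1000,"F",np.round(s["contact_force"],1),s["time_s"])
E
python3 -c "
from h import *
rackpos()"
```

```text
rack coords [[-17.11160515  93.16280836 291.38308646]] F [ 0.6 -5.5  6.1] 17.7
```

Call:
servo_tool:
  plan:
    - {"travel": [0.06,0,0],"turn": [0,0,0],"grip": -1}
    - {"travel": [0,0,0],"turn": [0,0,0],"grip": -1}
    - {"travel": [0,0,0],"turn": [0,0,0],"grip": -1}
    - {"travel": [0,0,0],"turn": [0,0,0],"grip": -0.6}
    - {"travel": [0,0,0],"turn": [0,0,0],"grip": -0.2}
    - {"travel": [0,0,0],"turn": [0,0,0],"grip": 0.3}
    - {"travel": [0,0,0],"turn": [0,0,0],"grip": 1}
    - {"travel": [0,0,0],"turn": [0,0,0],"grip": 1}

```text
time_s: 18.7
ee_pos: [0.6036, 0.0813, 0.29]
eef_rot: [0.666, 0.746, -0.0, -0.0]
contact_force: [-0.0, 1.0, 0.8]
finger_gap: 0.0847
gripper_force: 0.0
```

Call:
servo_tool:
  plan:
    - {"travel": [0,0,-0.3],"turn": [0,0,0],"grip": 1}
    - {"travel": [0,0,-0.6],"turn": [0,0,0],"grip": 1}
    - {"travel": [0,0,-0.9],"turn": [0,0,0],"grip": 1}
    - {"travel": [0,0,-0.9],"turn": [0,0,0],"grip": 1}
    - {"travel": [-0.3,-0.3,-0.6],"turn": [0,0,0],"grip": 1}
    - {"travel": [-0.8,-0.5,-0.2],"turn": [0,0,0],"grip": 1}
    - {"travel": [-1,-0.6,0],"turn": [0,0,0],"grip": 1}
    - {"travel": [-1,-0.6,0],"turn": [0,0,0],"grip": 1}

```text
time_s: 19.7
ee_pos: [0.5536, -0.0194, 0.396]
eef_rot: [0.666, 0.746, 0.0, 0.0]
contact_force: [-0.0, 0.8, 0.5]
finger_gap: 0.0853
gripper_force: 0.0
```

Call:
servo_tool:
  plan:
    - {"travel": [-1,-0.5,0],"turn": [0,0,0.1],"grip": 1}
    - {"travel": [-1,-0.5,0],"turn": [0,0,0.1],"grip": 1}
    - {"travel": [-1,-0.5,0],"turn": [0,0,0.1],"grip": 1}
    - {"travel": [-1,-0.4,0],"turn": [0,0,0.1],"grip": 1}
    - {"travel": [-1,-0.3,0],"turn": [0,0,0.1],"grip": 1}
    - {"travel": [-1,-0.3,0],"turn": [0,0,0.1],"grip": 1}
    - {"travel": [-1,-0.2,0],"turn": [0,0,0.1],"grip": 1}
    - {"travel": [-1,-0.2,0],"turn": [0,0,0.1],"grip": 1}

```text
time_s: 20.7
ee_pos: [0.4792, -0.2644, 0.3959]
eef_rot: [0.717, 0.697, -0.0, 0.0]
contact_force: [-0.3, -0.6, -0.8]
finger_gap: 0.0854
gripper_force: 0.0
```

```bash
python3 -c "
from h import *
b=np.load('poses.npz')['basket'];r=np.load('poses.npz')['rack']
plan([(b[0],b[1],.22,1.5135,8)],1)
from bench import bot
import cv2
f=bot.grab_frame('scene')['frame'];x0,y0=290,120
cv2.imwrite('pics/s5.png',cv2.resize(f[y0:y0+120,x0:x0+160],(800,600),interpolation=cv2.INTER_CUBIC))
a=np.radians(7)
print(((proj('scene',W(r,[(-17,94.8,320),(19,74.8,284),(19,114.8,284),(-152,134.8,181),(-152,54.8,181),(30,94.8,260)]))-[x0,y0]+.4)*5).round().tolist())
"
```

```text
at [ 0.4792 -0.2644  0.3959] yaw 1.5428 F [-0.3 -0.6 -0.8] gap 0.0854 t 20.7
tilt: tool z [ 4.e-04 -5.e-04 -1.e+00]
0 [-0.36, -0.21, 0.73] 0.02 1 
1 [-0.36, -0.21, 0.73] 0.02 1 
2 [-0.36, -0.2, 0.73] 0.02 1 
3 [-0.36, -0.2, 0.73] 0.02 1 
4 [-0.36, -0.2, 0.74] 0.02 1 
5 [-0.36, -0.2, 0.73] 0.02 1 
6 [-0.36, -0.21, 0.74] 0.02 1 
7 [-0.36, -0.2, 0.73] 0.03 1 
[[301.0, 247.0], [334.0, 380.0], [392.0, 327.0], [91.0, 284.0], [-20.0, 375.0], [377.0, 406.0]]
```

View pics/s5.png

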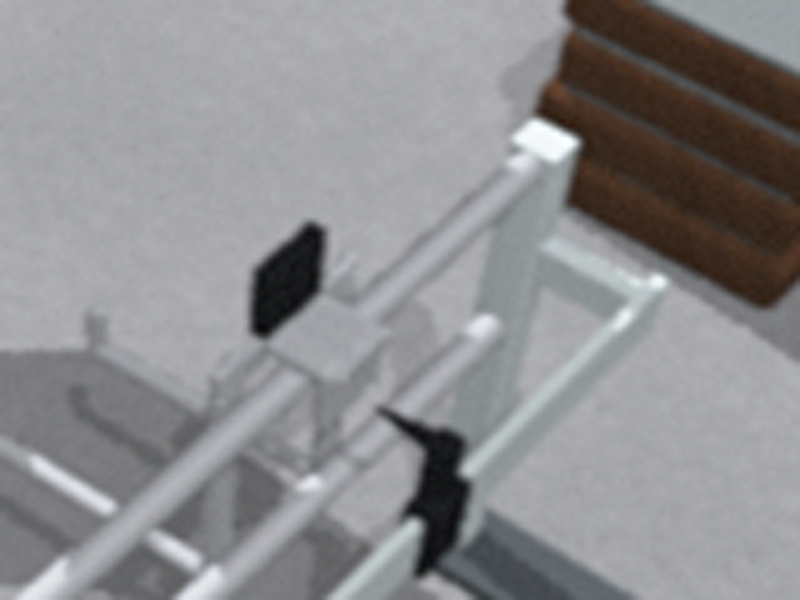

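The carrier hangs tipped at the pointer: tab at (288,280), pointer tip at (380,408), left prong end at (96,316). I'll fit its tip angle and go over the basket.

Call:
servo_tool:
  plan:
    - {"travel": [-0.3,-0.2,0.4],"turn": [0,0,0.05],"grip": 1}
    - {"travel": [-0.5,-0.3,0.7],"turn": [0,0,0.05],"grip": 1}
    - {"travel": [-0.5,-0.3,0.8],"turn": [0,0,0.05],"grip": 1}
    - {"travel": [-0.5,-0.3,0.9],"turn": [0,0,0.02],"grip": 1}
    - {"travel": [-0.5,-0.3,0.9],"turn": [0,0,0],"grip": 1}
    - {"travel": [-0.4,-0.2,0.8],"turn": [0,0,0],"grip": 1}
    - {"travel": [-0.2,0,0.5],"turn": [0,0,0],"grip": 1}
    - {"travel": [0,0,0],"turn": [0,0,0],"grip": 1}

```text
time_s: 21.75
ee_pos: [0.4274, -0.3472, 0.243]
eef_rot: [0.727, 0.687, 0.0, -0.002]
contact_force: [0.5, -0.5, 0.3]
finger_gap: 0.0854
gripper_force: 0.0
```

```bash
python3 -c "
from h import *
r=np.load('poses.npz')['rack'];b=np.load('poses.npz')['basket']
def C(p,P):
    dx,th,y=p;X=np.array(P,float)-[17,0,130];c,s=np.cos(th),np.sin(th)
    return W(r,(dx+c*X[0]-s*X[2],y+X[1],278+s*X[0]+c*X[2]))
# th>0: -x side goes down
g=lambda u,v:np.array([290+u/5-.4,120+v/5-.4])
O=[((-135,40,33),g(96,314)),((0,20,172),g(316,226)),((0,-20,172),g(260,270)),((0,-20,136),g(264,333))]
q=least_squares(lambda p:np.concatenate([proj('scene',C(p,P))[0]-o for P,o in O]),[0,.1,95],x_scale=[5,.1,5])
print(q.x,q.fun.round(1));p=q.x
I=lambda P:(np.round(((W([0,0,-r[2]],(C(p,P)[0]-[r[0],r[1],0])*1000))*1000),1))
print('seat',I((-95,0,10)),'end',I((-135,0,33)),'prong root',I((0,0,10)),'world seat',C(p,(-95,0,10)))
plan([(b[0],b[1],.111,1.5135,8)],1)
wrist('w6',W(b,[(0,y,130) for y in(-75,-40,0,40,75)]))
"
```

```text
[-1.02906561e+00  8.41288350e-02  9.38389117e+01] [ 1.  -0.5  0.6 -1.1 -0.1  0.4 -1.4  1.1]
seat [[-102.5   93.8  149. ]] end [[-144.3   93.8  168.6]] prong root [[ -7.9  93.8 157. ]] world seat [[0.51925801 0.06949288 0.14901309]]
at [ 0.4274 -0.3472  0.243 ] yaw 1.5139 F [ 0.5 -0.5  0.3] gap 0.0854 t 21.75
tilt: tool z [-0.0024  0.003  -1.    ]
0 [-0.01, -0.0, 0.55] 0.0 1 
1 [-0.01, -0.0, 0.55] 0.0 1 
2 [-0.01, -0.0, 0.55] 0.0 1 
3 [-0.0, -0.0, 0.55] 0.0 1 
4 [-0.01, -0.0, 0.55] 0.0 1 
5 [-0.0, -0.01, 0.55] 0.0 1 
6 [-0.01, -0.0, 0.55] 0.0 1 
7 [-0.0, -0.01, 0.55] 0.0 1 
[[396.0, 411.0], [396.0, 361.0], [396.0, 298.0], [396.0, 229.0], [396.0, 166.0]]
```

View pics/w6.png

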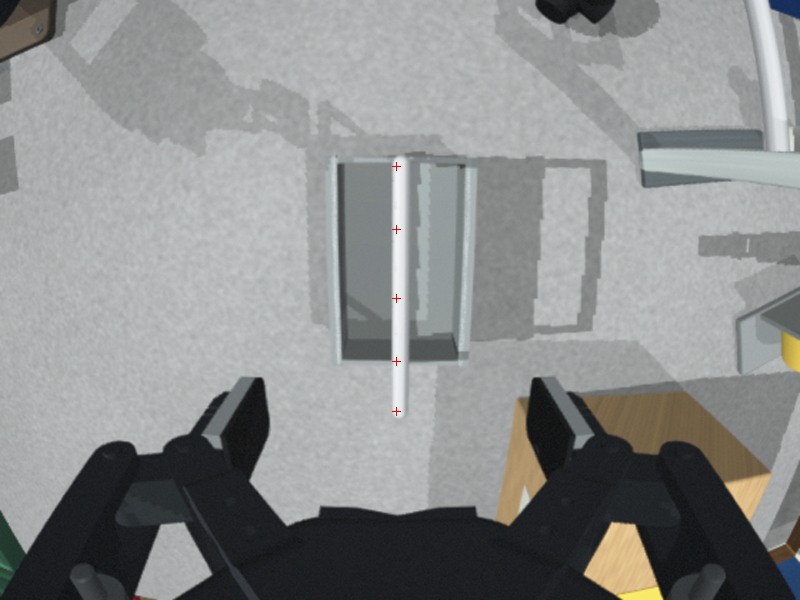

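The bar sits about 2 mm in +y of the markers, which is fine. I'll descend and grip the bar.

Call:
servo_tool:
  plan:
    - {"travel": [-0.05,0.05,0.4],"turn": [0,0,0],"grip": 1}
    - {"travel": [0,0.02,0.7],"turn": [0,0,0],"grip": 1}
    - {"travel": [0,0,0.8],"turn": [0,0,0],"grip": 1}
    - {"travel": [0,0,0.8],"turn": [0,0,0],"grip": 1}
    - {"travel": [0,0,0.8],"turn": [0,0,0],"grip": 1}
    - {"travel": [0,0,0.6],"turn": [0,0,0],"grip": 1}
    - {"travel": [0,0,0.3],"turn": [0,0,0],"grip": 1}
    - {"travel": [0,0,0],"turn": [0,0,0],"grip": 0}
  grip_force: 60

```text
time_s: 22.8
ee_pos: [0.4302, -0.3493, 0.1128]
eef_rot: [0.727, 0.687, 0.0, -0.0]
contact_force: [-0.2, 0.2, 0.3]
finger_gap: 0.07
gripper_force: 0.0
```

Call:
servo_tool:
  plan:
    - {"travel": [0,0,0],"turn": [0,0,0],"grip": -0.3}
    - {"travel": [0,0,0],"turn": [0,0,0],"grip": -0.6}
    - {"travel": [0,0,0],"turn": [0,0,0],"grip": -1}
    - {"travel": [0,0,0],"turn": [0,0,0],"grip": -1}
    - {"travel": [0,0,0],"turn": [0,0,0],"grip": -1}
    - {"travel": [0,0,-0.2],"turn": [0,0,0],"grip": -1}
    - {"travel": [0,0,-0.4],"turn": [0,0,0],"grip": -1}
    - {"travel": [0,0,-0.6],"turn": [0,0,0],"grip": -1}

```text
time_s: 23.8
ee_pos: [0.4298, -0.3489, 0.1491]
eef_rot: [0.727, 0.687, 0.0, -0.001]
contact_force: [-0.4, 0.3, -4.7]
finger_gap: 0.0078
gripper_force: 58.4
```

```bash
python3 -c "
from h import *
r=np.load('poses.npz')['rack']
A=W(r,(-215,93.8,0))[0];S=W(r,(-100,93.8,0))[0];print(A,S)
rackpos()
plan([(.44,-.25,.172,1.53,4),(A[0]+.01,A[1]-.05,.172,1.66,10),(A[0],A[1],.172,1.6812,4),(S[0],S[1],.172,1.6812,8)],-1)"
```

```text
[0.40749604 0.05706698 0.        ] [0.52179617 0.06973504 0.        ]
rack coords [[-237.53813539 -312.14472291  149.08171943]] F [-0.4  0.3 -4.7] 23.8
at [ 0.4298 -0.3489  0.1491] yaw 1.5143 F [-0.4  0.3 -4.7] gap 0.0078 t 23.8
tilt: tool z [-0.0011  0.0016 -1.    ]
0 [0.83, 0.04, -0.19] -0.02 -1 
1 [0.83, 0.04, -0.19] -0.02 -1 
2 [0.82, 0.04, -0.19] -0.03 -1 
3 [0.83, 0.05, -0.19] -0.02 -1 
4 [0.85, -0.11, -0.0] -0.07 -1 
5 [0.85, -0.1, -0.0] -0.07 -1 
6 [0.86, -0.09, -0.0] -0.08 -1 
7 [0.86, -0.08, -0.0] -0.07 -1 
8 [0.86, -0.07, -0.0] -0.08 -1 
9 [0.86, -0.05, -0.0] -0.07 -1 
10 [0.86, -0.04, -0.0] -0.08 -1 
11 [0.86, -0.03, -0.0] -0.07 -1 
12 [0.86, -0.02, -0.0] -0.08 -1 
13 [0.85, -0.01, -0.0] -0.07 -1 
14 [0.42, -0.05, -0.0] -0.03 -1 
15 [0.42, -0.04, -0.0] -0.03 -1 
16 [0.43, -0.04, -0.0] -0.03 -1 
17 [0.42, -0.04, -0.0] -0.04 -1 
18 [0.0, 0.48, -0.0] 0.0 -1 
19 [0.0, 0.48, -0.0] 0.0 -1 
20 [0.0, 0.48, -0.0] 0.0 -1 
21 [0.0, 0.48, -0.0] 0.0 -1 
22 [0.0, 0.48, -0.0] 0.0 -1 
23 [0.0, 0.48, -0.0] 0.0 -1 
24 [0.0, 0.47, -0.0] 0.0 -1 
25 [0.0, 0.48, -0.0] 0.0 -1
```

```bash
python3 -c "
from h import *
r=np.load('poses.npz')['rack']
A=W(r,(-187,93.8,0))[0]
plan([(.434,-.15,.176,1.6,8),(A[0],A[1],.176,1.6812,8)],-1)"
```

```text
at [ 0.4298 -0.3489  0.1491] yaw 1.5143 F [-0.4  0.3 -4.7] gap 0.0078 t 23.8
tilt: tool z [-0.0011  0.0016 -1.    ]
0 [0.83, -0.03, -0.11] -0.06 -1 
1 [0.83, -0.02, -0.11] -0.06 -1 
2 [0.83, -0.01, -0.11] -0.06 -1 
3 [0.83, -0.0, -0.11] -0.06 -1 
4 [0.83, 0.0, -0.11] -0.06 -1 
5 [0.83, 0.01, -0.12] -0.06 -1 
6 [0.82, 0.02, -0.11] -0.07 -1 
7 [0.83, 0.04, -0.12] -0.06 -1 
8 [0.87, 0.03, 0.0] -0.06 -1 
9 [0.88, 0.04, 0.0] -0.06 -1 
10 [0.87, 0.05, 0.0] -0.06 -1 
11 [0.87, 0.06, 0.0] -0.06 -1 
12 [0.87, 0.07, 0.0] -0.06 -1 
13 [0.88, 0.08, 0.0] -0.06 -1 
14 [0.87, 0.08, 0.0] -0.05 -1 
15 [0.87, 0.09, 0.0] -0.06 -1
```

Call:
servo_tool:
  plan:
    - {"travel": [0.3,0,-0.2],"turn": [0,0,-0.06],"grip": -1}
    - {"travel": [0.6,0,-0.2],"turn": [0,0,-0.06],"grip": -1}
    - {"travel": [0.8,0,-0.2],"turn": [0,0,-0.06],"grip": -1}
    - {"travel": [0.8,0,-0.1],"turn": [0,0,-0.06],"grip": -1}
    - {"travel": [0.8,0,-0.1],"turn": [0,0,-0.06],"grip": -1}
    - {"travel": [0.8,0,-0.1],"turn": [0,0,-0.06],"grip": -1}
    - {"travel": [0.8,0.03,0],"turn": [0,0,-0.06],"grip": -1}
    - {"travel": [0.8,0.03,0],"turn": [0,0,-0.06],"grip": -1}

```text
time_s: 24.8
ee_pos: [0.4344, -0.1765, 0.176]
eef_rot: [0.697, 0.717, 0.0, -0.0]
contact_force: [0.5, -0.4, -3.3]
finger_gap: 0.0075
gripper_force: 58.5
```

Call:
servo_tool:
  plan:
    - {"travel": [0.8,0.04,0],"turn": [0,0,-0.06],"grip": -1}
    - {"travel": [0.8,0.05,0],"turn": [0,0,-0.06],"grip": -1}
    - {"travel": [0.8,0.05,0],"turn": [0,0,-0.06],"grip": -1}
    - {"travel": [0.8,0.06,0],"turn": [0,0,-0.06],"grip": -1}
    - {"travel": [0.8,0.06,0],"turn": [0,0,-0.06],"grip": -1}
    - {"travel": [0.8,0.06,0],"turn": [0,0,-0.06],"grip": -1}
    - {"travel": [0.8,0.07,0],"turn": [0,0,-0.06],"grip": -1}
    - {"travel": [0.7,0.07,0],"turn": [0,0,-0.06],"grip": -1}

```text
time_s: 25.8
ee_pos: [0.4356, 0.0129, 0.176]
eef_rot: [0.666, 0.746, -0.0, -0.0]
contact_force: [0.5, 0.1, -3.5]
finger_gap: 0.0081
gripper_force: 58.5
```

Call:
servo_tool:
  plan:
    - {"travel": [0.6,0.05,0],"turn": [0,0,0],"grip": -1}
    - {"travel": [0.5,0.05,0],"turn": [0,0,0],"grip": -1}
    - {"travel": [0.3,0,0],"turn": [0,0,0],"grip": -1}
    - {"travel": [0.2,0,0],"turn": [0,0,0],"grip": -1}
    - {"travel": [0,0,0],"turn": [0,0,0],"grip": -1}
    - {"travel": [0,0,0],"turn": [0,0,0],"grip": -1}
    - {"travel": [0,0,0],"turn": [0,0,0],"grip": -1}
    - {"travel": [0,0,0],"turn": [0,0,0],"grip": -1}

```text
time_s: 26.8
ee_pos: [0.4342, 0.0587, 0.1761]
eef_rot: [0.667, 0.745, -0.0, 0.0]
contact_force: [0.1, 0.9, -3.2]
finger_gap: 0.0075
gripper_force: 58.5
```

```bash
python3 -c "
from h import *
r=np.load('poses.npz')['rack']
A=W(r,(-187,93.8,0))[0];S=W(r,(-102,93.8,0))[0]
rackpos()
plan([(A[0],A[1],.176,1.6812,2),(S[0],S[1],.176,1.6812,6)],-1)
wrist('w7',W(r,[(-144,133.8,168),(-144,53.8,168),(-103,133.8,149),(-103,53.8,149)]))"
```

```text
rack coords [[-188.26578438   92.51533746  176.12249819]] F [ 0.1  0.9 -3.2] 26.8
at [0.4342 0.0587 0.1761] yaw 1.6812 F [ 0.1  0.9 -3.2] gap 0.0075 t 26.8
tilt: tool z [ 0. -0. -1.]
0 [0.02, 0.02, 0.0] 0.0 -1 
1 [0.02, 0.02, 0.0] 0.0 -1 
2 [0.0, 0.47, 0.0] 0.0 -1 
3 [0.0, 0.47, 0.0] 0.0 -1 
4 [0.0, 0.47, 0.0] 0.0 -1 
5 [0.0, 0.48, 0.0] 0.0 -1 
6 [0.0, 0.47, 0.0] 0.0 -1 
7 [0.0, 0.48, 0.0] 0.0 -1 
[[525.0, 265.0], [505.0, 458.0], [608.0, 256.0], [582.0, 428.0]]
```

View pics/w7.png

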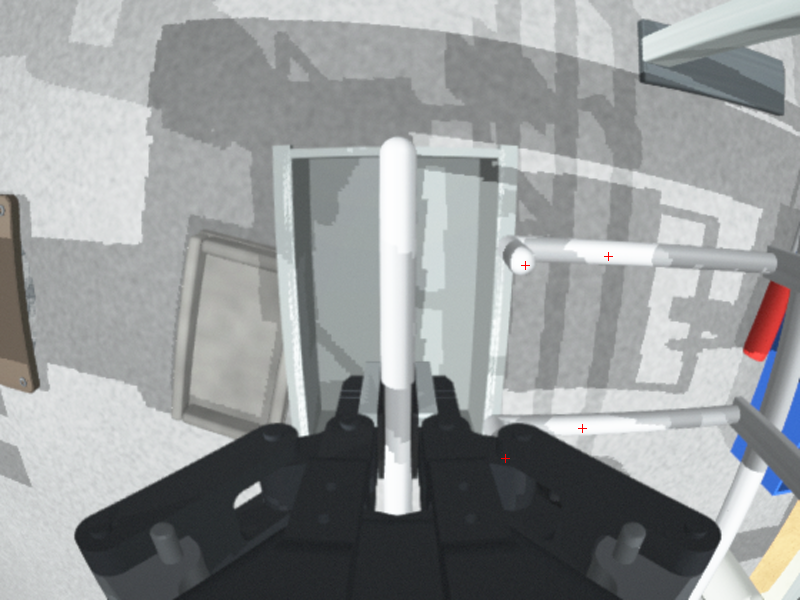

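The basket bar is in front of the prong ends: left prong tip at (521,257), bar centred at column 398 and clear above. I'll move in over the prongs and lower.

Call:
servo_tool:
  plan:
    - {"travel": [0.05,0.15,0],"turn": [0,0,0],"grip": -1}
    - {"travel": [0.05,0.35,0],"turn": [0,0,0],"grip": -1}
    - {"travel": [0,0.5,0],"turn": [0,0,0],"grip": -1}
    - {"travel": [0,0.5,0],"turn": [0,0,0],"grip": -1}
    - {"travel": [0,0.5,0],"turn": [0,0,0],"grip": -1}
    - {"travel": [0,0.45,0],"turn": [0,0,0],"grip": -1}
    - {"travel": [0,0.3,0],"turn": [0,0,0],"grip": -1}
    - {"travel": [0,0.1,0],"turn": [0,0,0],"grip": -1}

```text
time_s: 27.85
ee_pos: [0.5193, 0.0715, 0.176]
eef_rot: [0.667, 0.745, -0.0, -0.0]
contact_force: [0.3, 0.4, -3.7]
finger_gap: 0.008
gripper_force: 58.5
```

Call:
servo_tool:
  plan:
    - {"travel": [0,0,0],"turn": [0,0,0],"grip": -1}
    - {"travel": [0,0,0.1],"turn": [0,0,0],"grip": -1}
    - {"travel": [0,0,0.2],"turn": [0,0,0],"grip": -1}
    - {"travel": [0,0,0.2],"turn": [0,0,0],"grip": -1}
    - {"travel": [0,0,0.2],"turn": [0,0,0],"grip": -1}
    - {"travel": [0,0,0.2],"turn": [0,0,0],"grip": -1}
    - {"travel": [0,0,0.1],"turn": [0,0,0],"grip": -1}
    - {"travel": [0,0,0.1],"turn": [0,0,0],"grip": -1}

```text
time_s: 28.85
ee_pos: [0.5189, 0.0714, 0.143]
eef_rot: [0.667, 0.745, 0.0, 0.0]
contact_force: [0.1, -0.4, -3.3]
finger_gap: 0.0076
gripper_force: 58.5
```

```bash
python3 -c "
from h import *
rackpos()"
```

```text
rack coords [[-102.71950836   95.82535082  142.96560315]] F [ 0.1 -0.4 -3.3] 28.85
```

Near contact now, so I'll lower in small steps.

Call:
servo_tool:
  plan:
    - {"travel": [0,0,0.05],"turn": [0,0,0],"grip": -1}
    - {"travel": [0,0,0.05],"turn": [0,0,0],"grip": -1}
    - {"travel": [0,0,0.05],"turn": [0,0,0],"grip": -1}
    - {"travel": [0,0,0],"turn": [0,0,0],"grip": -1}
    - {"travel": [0,0,0],"turn": [0,0,0],"grip": -1}
    - {"travel": [0,0,0],"turn": [0,0,0],"grip": -1}
    - {"travel": [0,0,0],"turn": [0,0,0],"grip": -1}
    - {"travel": [0,0,0],"turn": [0,0,0],"grip": -1}

```text
time_s: 29.85
ee_pos: [0.519, 0.0714, 0.1388]
eef_rot: [0.667, 0.745, 0.0, 0.0]
contact_force: [0.5, 0.3, -1.8]
finger_gap: 0.0077
gripper_force: 58.6
```

Call:
servo_tool:
  plan:
    - {"travel": [0,0,0.03],"turn": [0,0,0],"grip": -1}
    - {"travel": [0,0,0.03],"turn": [0,0,0],"grip": -1}
    - {"travel": [0,0,0],"turn": [0,0,0],"grip": -1}
    - {"travel": [0,0,0],"turn": [0,0,0],"grip": -1}
    - {"travel": [0,0,0],"turn": [0,0,0],"grip": -1}
    - {"travel": [0,0,0],"turn": [0,0,0],"grip": -1}
    - {"travel": [0,0,0],"turn": [0,0,0],"grip": -1}
    - {"travel": [0,0,0],"turn": [0,0,0],"grip": -1}

```text
time_s: 30.85
ee_pos: [0.5189, 0.0714, 0.137]
eef_rot: [0.667, 0.745, 0.0, 0.0]
contact_force: [1.4, 0.7, 0.1]
finger_gap: 0.0081
gripper_force: 58.6
```

Call:
servo_tool:
  plan:
    - {"travel": [0,0,0.02],"turn": [0,0,0],"grip": -1}
    - {"travel": [0,0,0],"turn": [0,0,0],"grip": -0.85}
    - {"travel": [0,0,0],"turn": [0,0,0],"grip": -0.7}
    - {"travel": [0,0,0],"turn": [0,0,0],"grip": -0.5}
    - {"travel": [0,0,0],"turn": [0,0,0],"grip": -0.2}
    - {"travel": [0,0,0],"turn": [0,0,0],"grip": 0.2}
    - {"travel": [0,0,0],"turn": [0,0,0],"grip": 0.4}
    - {"travel": [0,0,0],"turn": [0,0,0],"grip": 0.4}

```text
time_s: 31.85
ee_pos: [0.5188, 0.0714, 0.1363]
eef_rot: [0.667, 0.745, -0.0, -0.0]
contact_force: [-0.6, 0.1, -0.2]
finger_gap: 0.06
gripper_force: 0.0
```

Call:
servo_tool:
  plan:
    - {"travel": [0,0,-0.2],"turn": [0,0,0],"grip": 0.4}
    - {"travel": [0,0,-0.4],"turn": [0,0,0],"grip": 0.4}
    - {"travel": [0,0,-0.6],"turn": [0,0,0],"grip": 0.4}
    - {"travel": [0,-0.1,-0.8],"turn": [0,0,0],"grip": 0.4}
    - {"travel": [0,-0.3,-0.9],"turn": [0,0,0],"grip": 0.4}
    - {"travel": [0,-0.3,-0.9],"turn": [0,0,0],"grip": 0.4}
    - {"travel": [-0.5,-0.3,-0.6],"turn": [0,0,0],"grip": 0.4}
    - {"travel": [-0.8,0,-0.2],"turn": [0,0,0],"grip": 0.4}

```text
time_s: 32.85
ee_pos: [0.4934, 0.0286, 0.2769]
eef_rot: [0.666, 0.746, 0.001, 0.002]
contact_force: [0.3, -0.5, -1.0]
finger_gap: 0.0599
gripper_force: 0.0
```

Call:
servo_tool:
  plan:
    - {"travel": [-1,0,0],"turn": [0,0,0],"grip": 0.4}
    - {"travel": [-1,0,0],"turn": [0,0,0],"grip": 0.4}
    - {"travel": [-1,0,0],"turn": [0,0,0],"grip": 0.4}
    - {"travel": [-1,0,0],"turn": [0,0,0],"grip": 0.4}
    - {"travel": [-1,0,0],"turn": [0,0,0],"grip": 0.4}
    - {"travel": [-1,0,0],"turn": [0,0,0],"grip": 0.4}
    - {"travel": [-0.6,0,0],"turn": [0,0,0],"grip": 0.4}
    - {"travel": [-0.2,0,0],"turn": [0,0,0],"grip": 0.4}

```text
time_s: 33.85
ee_pos: [0.5157, -0.1745, 0.2744]
eef_rot: [0.667, 0.745, 0.0, -0.0]
contact_force: [-0.8, 0.1, 0.0]
finger_gap: 0.0597
gripper_force: 0.0
```

Call:
servo_tool:
  plan:
    - {"travel": [0,0,0],"turn": [0,0,0],"grip": 0.4}
    - {"travel": [0,0,0],"turn": [0,0,0],"grip": 0.4}
    - {"travel": [0,0,0],"turn": [0,0,0],"grip": 0.4}
    - {"travel": [0,0,0],"turn": [0,0,0],"grip": 0.4}
    - {"travel": [0,0,0],"turn": [0,0,0],"grip": 0.4}
    - {"travel": [0,0,0],"turn": [0,0,0],"grip": 0.4}
    - {"travel": [0,0,0],"turn": [0,0,0],"grip": 0.4}
    - {"travel": [0,0,0],"turn": [0,0,0],"grip": 0.4}

```text
time_s: 34.85
ee_pos: [0.5159, -0.1734, 0.2742]
eef_rot: [0.667, 0.745, -0.0, -0.0]
contact_force: [-0.2, 0.3, 0.1]
finger_gap: 0.0596
gripper_force: 0.0
```

```bash
cat > v.py <<'E'
from h import *
import cv2,time
from bench import bot
r=np.load('poses.npz')['rack']
a=cv2.resize(cv2.imread('pics/scene1.png'),(560,420),interpolation=cv2.INTER_AREA)
f1=bot.grab_frame('scene')['frame']
for _ in range(8): f2=bot.grab_frame('scene')['frame']
print('moving px',int((cv2.absdiff(f1,f2).max(2)>12).sum()))
# basket seen before (at table): template warp not needed; compare rim colour mask against predicted hull for base heights/x
g=cv2.absdiff(f1,a).max(2)>18
for zb in(0,.024):
  for x in(-102,-115,-130,-145):
    P=[(x+i*50,95.5+j*80,zb*1000+k) for i in(-1,1) for j in(-1,1) for k in(0,50)]
    h=cv2.convexHull(proj('scene',W(r,P)).astype(np.float32)).astype(int);m=np.zeros(g.shape,np.uint8);cv2.fillConvexPoly(m,h,1)
    ring=cv2.dilate(m,np.ones((7,7)))-m
    print(zb,x,'changed inside',g[m>0].mean().round(2),'ring',g[ring>0].mean().round(2))
# dark blob of tab, template-free; fitting
def dark(f,c,w,t=60):
    u,v=np.round(c).astype(int);s=f[v-w:v+w+1,u-w:u+w+1].max(2)<t;y,x=np.nonzero(s);return (len(x),x.mean()+u-w,y.mean()+v-w) if len(x) else None
print('tab',dark(f1,(290+57,120+56),11),'expected approx',290+57.4,120+55.6)
for n,im in(('scene before',a),('scene now',f1)): print(n,'fitting',dark(im,(267,297),18))
# bar line: brightness along predicted bar vs offsets
gr=cv2.cvtColor(f1,cv2.COLOR_BGR2GRAY).astype(np.float32)
best=[]
for x in range(-150,-60,3):
  for z in range(125,185,3):
    ys=np.linspace(-70,70,60)+95.5
    def L(dz):
        p=proj('scene',W(r,[(x,y,z+dz) for y in ys])).astype(np.float32);return cv2.remap(gr,p[:,0],p[:,1],1).ravel()
    best.append((np.median(L(0)-(L(14)+L(-14))/2),x,z))
print(sorted(best)[-6:])
E
python3 v.py
```

```text
moving px 44
0 -102 changed inside 0.6 ring 0.65
0 -115 changed inside 0.63 ring 0.57
0 -130 changed inside 0.61 ring 0.7
0 -145 changed inside 0.58 ring 0.67
0.024 -102 changed inside 0.65 ring 0.56
0.024 -115 changed inside 0.67 ring 0.52
0.024 -130 changed inside 0.63 ring 0.66
0.024 -145 changed inside 0.62 ring 0.59
tab (191, np.float64(343.9528795811518), np.float64(174.717277486911)) expected approx 347.4 175.6
scene before fitting (353, np.float64(266.09915014164307), np.float64(296.5750708215297))
scene now fitting (362, np.float64(266.0939226519337), np.float64(296.49723756906076))
[(np.float32(74.9043), -108, 143), (np.float32(75.41748), -105, 149), (np.float32(76.12842), -108, 146), (np.float32(76.95215), -111, 140), (np.float32(76.99072), -117, 128), (np.float32(77.43945), -114, 134)]
```

```bash
cat > v2.py <<'E'
from h import *
import cv2
from bench import bot
r=np.load('poses.npz')['rack']
fs=[bot.grab_frame('scene')['frame'] for _ in range(10)]
d=cv2.absdiff(fs[0],fs[-1]).max(2);y,x=np.nonzero(d>12);print('moving',len(x),(x.mean(),y.mean(),x.std(),y.std()) if len(x) else '')
G={'scene':fs[-1],'top':bot.grab_frame('top')['frame']}
G={k:cv2.cvtColor(f,cv2.COLOR_BGR2GRAY).astype(np.float32) for k,f in G.items()}
best=[]
for x in range(-150,-60,3):
  for z in range(119,185,3):
   for yc in (95.5,):
    ys=np.r_[np.linspace(-72,72,60)]+yc
    def L(n,dx,dz):
        p=proj(n,W(r,[(x+dx,y,z+dz) for y in ys])).astype(np.float32);return cv2.remap(G[n],p[:,0],p[:,1],1).ravel()
    s=[np.median(L('scene',0,0)-(L('scene',0,14)+L('scene',0,-14))/2),np.median(L('top',0,0)-(L('top',14,0)+L('top',-14,0))/2)]
    best.append((round(float(min(s)),1),np.round(s,1).tolist(),x,z))
print(*sorted(best,key=lambda b:b[0])[-8:],sep='\n')
E
python3 v2.py
```

```text
moving 39 (np.float64(401.9230769230769), np.float64(128.3846153846154), np.float64(68.77402036897386), np.float64(138.95850983520694))
(53.6, [56.5, 53.599998474121094], -108, 140)
(57.3, [74.0999984741211, 57.29999923706055], -102, 155)
(58.6, [74.19999694824219, 58.599998474121094], -108, 143)
(59.5, [59.5, 90.80000305175781], -105, 146)
(62.3, [62.29999923706055, 62.599998474121094], -102, 152)
(63.1, [74.69999694824219, 63.099998474121094], -108, 146)
(73.2, [73.19999694824219, 89.80000305175781], -105, 152)
(75.3, [75.30000305175781, 90.4000015258789], -105, 149)
```

Call:
servo_tool:
  plan:
    - {"travel": [0,0,0],"turn": [0,0,0],"grip": 0.4}
    - {"travel": [0,0,0],"turn": [0,0,0],"grip": 0.4}
    - {"travel": [0,0,0],"turn": [0,0,0],"grip": 0.4}
    - {"travel": [0,0,0],"turn": [0,0,0],"grip": 0.4}
    - {"travel": [0,0,0],"turn": [0,0,0],"grip": 0.4}
    - {"travel": [0,0,0],"turn": [0,0,0],"grip": 0.4}
    - {"travel": [0,0,0],"turn": [0,0,0],"grip": 0.4}
    - {"travel": [0,0,0],"turn": [0,0,0],"grip": 0.4}

```text
time_s: 36.85
ee_pos: [0.5159, -0.1734, 0.2742]
eef_rot: [0.667, 0.745, -0.0, 0.0]
contact_force: [0.3, -0.7, -1.3]
finger_gap: 0.0601
gripper_force: 0.0
```

```bash
python3 v2.py | head -1
```

```text
moving 31 (np.float64(392.6774193548387), np.float64(149.2258064516129), np.float64(65.8063567361745), np.float64(156.0565880982465))
```

```bash
python3 - <<'E'
from bench import bot
import cv2
s=cv2.imread('pics/s5.png');f=bot.grab_frame('scene')['frame'][120:240,290:450];n=cv2.resize(f,(800,600),interpolation=cv2.INTER_CUBIC)
for name,(x,y,w,h) in {'tab':(240,210,100,140),'bridge':(265,290,120,90),'pointer':(375,395,100,180)}.items():
    m=cv2.matchTemplate(n[y-40:y+h+40,x-40:x+w+40],s[y:y+h,x:x+w],cv2.TM_CCOEFF_NORMED);_,v,_,l=cv2.minMaxLoc(m);print(name,round(v,3),'shift in raw px',(l[0]-40)/5,(l[1]-40)/5)
E
```

```text
tab 0.988 shift in raw px -3.0 -1.2
bridge 0.978 shift in raw px -2.4 -1.2
pointer 0.998 shift in raw px 0.0 0.0
```

```bash
python3 -c "
from bench import bot
print(bot.close_job())"
```

```text
the job is handed in; nothing more can be done
None
```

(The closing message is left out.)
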